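# Pull the glass cassette out of the gel tank and stand it to drain

## Task

The emptied gel tank is being cleared: pull the glass cassette (the two-plate sandwich with the notched top) up out of its sprung clamp by its top edge, leaving the plain buffer dam clamped on the other side. Then stand the cassette in a free slot of the leaning drain rack, lowering it right down to the bottom of the slot before letting go. Leave the short spare plate already in the rack's near slot, the dish stack and the tube rack where they are.

Things in the scene. Friction and masses are not known exactly. Their poses are not given: they have to be found in the camera images.
- cassette: glass cassette: two 3 mm pale glass plates with 2 mm white spacers between, in all 8 mm thick (x), 100 mm wide (y), 100 mm tall (z), 0.12 to 0.24 kg. Origin: middle of its bottom edge; z points to its top edge, x through its thickness. Starts upright in the tank's near (-x) gap, axes parallel to the tank's, bottom 20 mm above the bench, its top 32 mm clear of all beside it
- cassette_top (a point): middle of the cassette's top edge, 100 mm above its origin, same axes. The +x plate has a notch here, 64 mm wide and 8 mm deep, so the topmost 8 mm is only the 3 mm plate on the -x side; below the notch it is 8 mm thick
- tank: gel tank, fixed: open clear plastic box 156 mm (x) by 166 mm (y), 88 mm high. Origin: centre of underside, on the bench; z up. In the middle a white core 60 mm (x) by 144 mm (y), 86 mm high, with brass jacks on its two y ends up to 98 mm. An 8 mm upright gap along y lies on each face, 34 mm to -x (cassette) and +x (buffer dam) of the centre; the walls stand 33 mm outside the plates
- gap_mouth (a point): mouth of the gap that holds the cassette, 86 mm above the bench, tank axes. Beside it: the core at +x, a grey clamp frame 83 mm high at -x, white guides up to 86 mm 1.5 mm from the cassette's side edges. The clamp's springs press the cassette on the core with about 6 N: it takes some 6 to 12 N to draw it straight up, and it is free of the gap once raised 70 mm
- dam: buffer dam: a plain solid white plastic plate 8 x 100 x 100 mm (x, y, z), no notch, fine upright lines on its faces, clamped in the tank's +x gap. Origin: middle of its bottom edge, z up. It stays there
- rack: drain rack, fixed: white plastic stand 215 mm (x) by 122 mm (y). Three slots one behind the other along x, with thick solid dividers between, lean 30 degrees, tops towards the rack's -x (robot's) side. Origin: on the bench under the floor of the middle slot, 10 mm to +x of the base's middle; z up. Side panels 34 mm high stop a plate 55 mm either side of the middle (y)
- slot_mid (a point): middle of the floor of the rack's middle slot, 22 mm above the bench. Axes lean with the slot: z up along it (30 degrees from vertical, to the rack's -x), x across, y along its length. The slot is 16 mm across (x) and 110 mm long (y), between a wall 67 mm high (along z) on the -x side, on which a plate leans, and one 40 mm high on the +x side, each 94 mm wide. This slot is free
- slot_far (a point): the same point, axes and sizes for the +x slot, 55 mm to +x of the middle one; it is free too. A cassette fully down in a slot has its bottom edge on this floor and its top edge 100 mm up along z, 33 mm beyond the -x wall
- slot_near (a point): the same for the -x slot, 55 mm to -x of the middle one; the spare plate stands in it
- spare_plate: a plain single glass plate 5 mm thick (x), 100 mm wide (y) and 73 mm tall (z), leaning in the rack's -x slot. Origin: middle of its bottom edge; z up along the plate. It stays there
- dish_stack: three culture dishes taped into one stack, 87 mm across, 46 mm high, loose on the bench. Origin: centre of underside. It stays there
- tube_rack: empty white three-tier tube rack, 248 mm (x) by 85 mm (y), 80 mm high, loose on the bench. Origin: centre of underside. It stays there

How it is judged (in metres and radians):
On the way, in this order (a step that is already met when the one before it is completed fails the run):
1. the cassette is held and clear of the tank, its bottom edge above the tank's rim (contact force between the fingers and cassette above 0.5 N and z of cassette in the frame of tank above 0.092 m), for 0.1 s.
2. the cassette, still held, is down in a free slot of the rack, its bottom edge within 8 mm of the slot's floor (contact force between the fingers and cassette above 0.5 N and ((x of cassette in the frame of slot_mid between -0.009 and 0.009 m and y of cassette in the frame of slot_mid between -0.012 and 0.012 m and z of cassette in the frame of slot_mid between -0.006 and 0.008 m and angle between the z axis of cassette and the z axis of slot_mid, either way round below 0.15 rad) or (x of cassette in the frame of slot_far between -0.009 and 0.009 m and y of cassette in the frame of slot_far between -0.012 and 0.012 m and z of cassette in the frame of slot_far between -0.006 and 0.008 m and angle between the z axis of cassette and the z axis of slot_far, either way round below 0.15 rad))), for 0.1 s.
At the end, for the whole second after the job is handed in: The cassette rests released in the middle or far rack slot: bottom-edge middle within 5 mm of the floor, 9 mm across and 12 mm along of the slot's middle, leaning with it within 0.15 rad. Dam moved under 8 mm, spare plate under 12 mm, dish stack and tube rack under 20 mm (((x of cassette in the frame of slot_mid between -0.009 and 0.009 m and y of cassette in the frame of slot_mid between -0.012 and 0.012 m and z of cassette in the frame of slot_mid between -0.006 and 0.005 m and angle between the z axis of cassette and the z axis of slot_mid, either way round below 0.15 rad) or (x of cassette in the frame of slot_far between -0.009 and 0.009 m and y of cassette in the frame of slot_far between -0.012 and 0.012 m and z of cassette in the frame of slot_far between -0.006 and 0.005 m and angle between the z axis of cassette and the z axis of slot_far, either way round below 0.15 rad)) and linear speed of cassette below 0.02 m/s and distance of dam from where it was at the start of the episode below 0.008 m and distance of spare_plate from where it was at the start of the episode below 0.012 m and distance of each of dish_stack, tube_rack from where it was at the start of the episode below 0.02 m); the robot touches nothing.
It fails at once if the buffer dam is shifted more than 8 mm (distance of dam from where it was at the start of the episode above 0.008 m).
It fails at once if the spare plate in the rack is shifted more than 12 mm (distance of spare_plate from where it was at the start of the episode above 0.012 m).
It fails at once if the dish stack is shifted more than 20 mm (distance of dish_stack from where it was at the start of the episode above 0.02 m).
It fails at once if the tube rack is shifted more than 20 mm (distance of tube_rack from where it was at the start of the episode above 0.02 m).
It also fails if it takes over 45 s, if anything falls off the work surface, if the arm or the gripper's body presses on something with over 40 N, if the wrist force passes 120 N, or if a joint passes its speed limit or range.

## Robot

A 6-joint arm with a two-finger parallel gripper is mounted at the origin on the work surface. World frame = base frame: x ahead of the robot, y to its left, z up, the work surface at z = 0. Lengths are in m, angles in degrees, forces in N, time in s.
With the tool pointing down it reaches from about 0.325 to 0.775 m from the base axis. Payload 9.3 kg.
Tool frame: the origin (TCP) lies midway between the tips of the shut fingers; the grasp point (between the pads) lies 19 mm behind it; z points along the fingers, y is the direction in which the jaws open and shut (so a half turn about z gives the same grasp; the last joint's range is limited). The gripper opens to 85 mm and grips with 20 to 120 N. Pads are 22 mm wide; open, the fingers measure 114 mm over their backs; the gripper's body (76 mm by 85 mm) begins 54 mm behind the grasp point. The pads swing forward as they close: fully open they stand 13 mm farther back than shut.
Start: joints at [60.585, 14.817, 1.232, 76.415, 0, 81.257], TCP at [0.194, 0.515, 0.231] pointing down, gripper open.
Joint ranges: [-174.27, 174.27], [-52.1, 104.24], [-59.71, 78.15], [-110.17, 111.67], [-87.03, 83.33], [-180, 180]. Speed limits (degrees/s): [127.2, 127.2, 159.86, 180, 180, 180].

## Interface

Orientations are given as a 3x3 rotation matrix whose columns are the frame's x, y, z axes.
In Python, from plant import get_state, snapshot, finish_job gives the robot as it stands.
- The arm moves only by the tool play_rows, never from a script. Its argument "steps" is a list of rows, each a list of 3 entries, a list of its own where there are three numbers: the shift along the world's x, y, z in cm, then the turn, a rotation vector about the world's x, y, z in rad, then the opening, from 0 (shut) to 1 (fully open). A call has 1 to 20 rows; each row is the pose to reach, as a shift and turn from the pose commanded when the call began; what a row does not reach only later rows make up. A row lasts 1/8 s, in which the tool goes at most 62.5 mm and 10.7 degrees, less where a joint would pass 70% of its speed; a pose out of reach is approached as far as the arm can. A call with a gripper value outside its range is refused whole. The fingers move at their own pace and stop on an object; "squeeze" is the grip in N (left out, the last holds). Time passes only in rows, so rows that repeat a pose let the fingers close. It gives the time, the measured TCP pose, the force and the opening at its end, in the units of the state.
- get_state(): the state, without advancing time (a new reading comes with each control period).
- snapshot(name): name is "side" or "top"; returns a dict with "color" (384x512x3 uint8, red, green, blue), "fov_y" (degrees; the focal length in pixels is half the picture's height over the tangent of half this angle, whatever the lens; pixels are square), "cx", "cy" (the principal point, pixels), "k1" (the pictures are not rectified: a ray, as slopes to the right and down, at radius r is drawn at 1 + k1 r^2 times it, then the intrinsics apply), "R" (3x3) and "t" (3): a world point X has camera coordinates R X + t. Camera axes: x right, y down, z forward; pixel columns grow to the right and rows downward; lengths in m; the calibration is good to about 2 mm. A picture is of the moment at which its call begins. There is no depth.
- finish_job(): hands the job in, once; it reports no verdict.
The state is a dict: "t": time; "joint_pos": joint angles; "dq": joint speeds; "joint_efforts": joint torques, N m; "tool_pos": TCP position; "eef_rot": TCP orientation; "contact_force": force on the tool from outside, world axes, zero at the start; "torque": the same for the moment, N m; "finger_gap": finger opening in m.
Only numpy, scipy, OpenCV 4.12 (cv2) and the standard library are available. Lean on these libraries where they do the work, as an engineer would, in place of code of your own. Each camera call takes 0.05 s, during which the arm holds its last target. There are 200 camera calls.

## Working session

There is one attempt and no reset: what is moved stays moved. The work goes in short steps, Python scripts to look and compute and a tool call to move; the robot and the scene stay as the last step left them, time stands still between calls to the robot, and variables do not carry over. Pictures are saved under pics/ and viewed, about 8 in all and at most 12, crops included, and the job is handed in when it is done.

Besides the shell and the picture viewer there is one more tool, called after "Call:" by a JSON object that holds its "name" and its "arguments". play_rows: Moves the arm, as the interface text tells. Its arguments: {"type":"object","properties":{"steps":{"type":"array","items":{"type":"array"}},"squeeze":{"type":"number"}},"required":["steps"]}

```bash
mkdir -p pics; cat > h.py <<'E'
import numpy as np, cv2
from plant import get_state, snapshot, finish_job
def cam(s):
    f=s["color"].shape[0]/2/np.tan(np.radians(s["fov_y"])/2)
    return f,np.array([[f,0,s["cx"]],[0,f,s["cy"]],[0,0,1.]]),np.array([s["k1"],0,0,0,0.])
def ray(s,uv):
    f,K,d=cam(s); p=cv2.undistortPoints(np.array([[uv]],float),K,d)[0,0]
    R=np.array(s["R"]);t=np.array(s["t"]); return -R.T@t, R.T@np.array([p[0],p[1],1.])
def onz(s,uv,z):
    o,v=ray(s,uv); return o+v*(z-o[2])/v[2]
def proj(s,X):
    f,K,d=cam(s); R=np.array(s["R"]);t=np.array(s["t"])
    return cv2.projectPoints(np.atleast_2d(X).astype(float),cv2.Rodrigues(R)[0],t,K,d)[0][:,0]
def tri(s1,a,s2,b):
    o1,v1=ray(s1,a);o2,v2=ray(s2,b); A=np.stack([v1,-v2],1); k=np.linalg.lstsq(A,o2-o1,rcond=None)[0]
    p,q=o1+v1*k[0],o2+v2*k[1]; return (p+q)/2,np.linalg.norm(p-q)
def save(n,im,x0=0,y0=0,w=512,h=384,k=1.5):
    c=cv2.resize(im[y0:y0+h,x0:x0+w],None,fx=k,fy=k,interpolation=cv2.INTER_CUBIC); cv2.imwrite(f"pics/{n}.png",c[:,:,::-1])
E
python3 - <<'E'
from h import *
import pickle
for n in("side","top"):
    s=snapshot(n);save(n+"0",s["color"]);pickle.dump(s,open(n+"0.pkl","wb"))
    R=np.array(s["R"]);print(n,cam(s)[0],s["k1"],-R.T@np.array(s["t"]),R[2])
s=get_state();print(s["t"],s["tool_pos"],np.round(s["eef_rot"],3),s["finger_gap"],s["contact_force"])
E
```

```text
side 396.4748424669942 -0.012782782941279365 [0.2925796  0.33190997 0.65682501] [ 0.4408617  -0.44690895 -0.77840436]
top 418.2484479707632 -0.13349069280077341 [ 0.53209984 -0.01521863  0.90499182] [ 0.10998909  0.03312303 -0.99338073]
0.1 [0.19403054 0.51435164 0.23070706] [[-0.936  0.353 -0.001]
 [ 0.353  0.936 -0.001]
 [ 0.    -0.001 -1.   ]] 0.08561734545613224 [-0.84663344 -0.51939983 -0.399101  ]
```

View pics/side0.png

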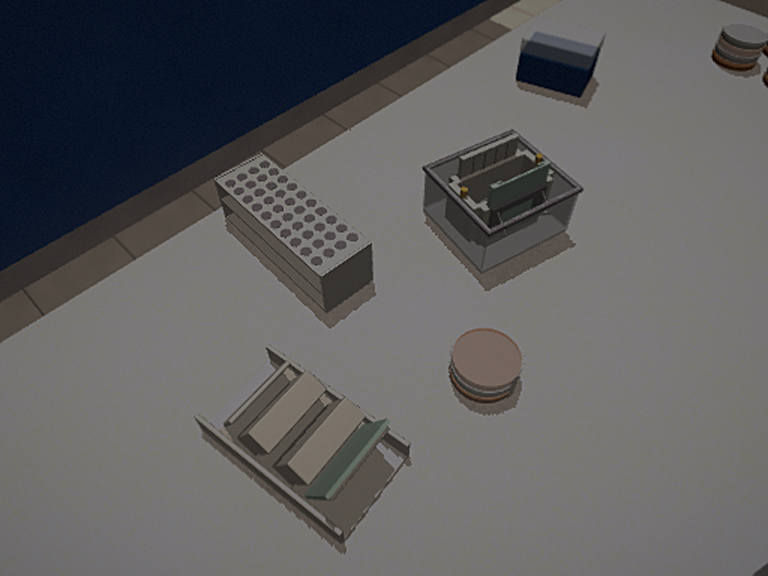

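View pics/top0.png

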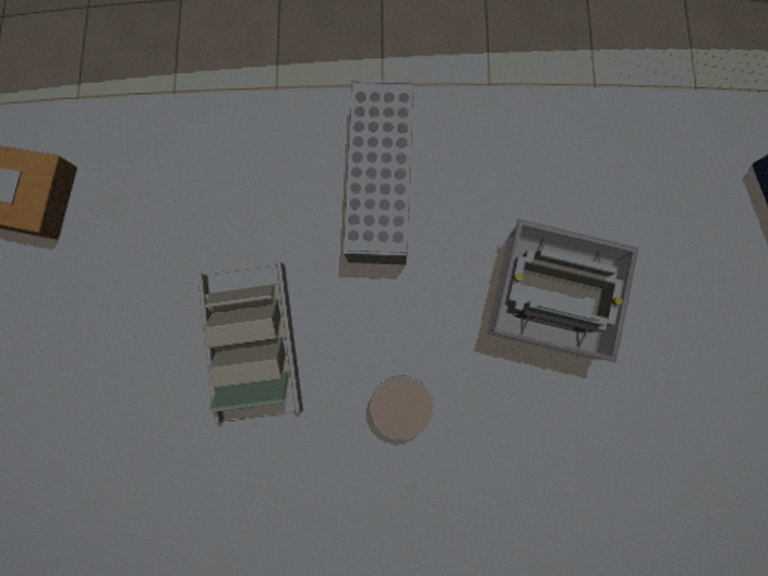

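Both views show everything: the tank is at about (505,190) in side and (565,290) in top. The rack is at (305,440) in side and (248,345) in top. I'll zoom in with a contrast boost.

```bash
python3 - <<'E'
from h import *
import pickle
S=pickle.load(open("side0.pkl","rb"));T=pickle.load(open("top0.pkl","rb"))
def crop(s,x,y,w,h,k):
    c=np.clip(s["color"][y:y+h,x:x+w].astype(float)*1.6,0,255).astype(np.uint8)
    c=cv2.resize(c,None,fx=k,fy=k,interpolation=cv2.INTER_CUBIC)
    for i in range(0,w,10):
        cv2.line(c,(i*k,0),(i*k,4 if i%50 else 12),(255,0,0),1)
        if (x+i)%20==0: cv2.putText(c,str(x+i),(i*k,22),0,.4,(255,0,0),1)
    for j in range(0,h,10):
        cv2.line(c,(0,j*k),(5,j*k),(255,0,0),1)
        if (y+j)%20==0: cv2.putText(c,str(y+j),(6,j*k+4),0,.4,(255,0,0),1)
    return c
a=crop(S,280,80,110,110,5); cv2.imwrite("pics/a.png",a[:,:,::-1])
b=crop(T,320,140,110,110,5); cv2.imwrite("pics/b.png",b[:,:,::-1])
c=np.hstack([crop(S,130,230,150,140,5//2*2-0),][:1]); 
c=crop(S,130,225,150,140,4);d=crop(T,130,170,75,115,5); 
H=560;d=cv2.copyMakeBorder(d,0,0,0,0,0);d=d[:H] if d.shape[0]>H else d
cv2.imwrite("pics/c.png",c[:,:,::-1]);cv2.imwrite("pics/d.png",d[:,:,::-1])
E
```

```text
(no output)
```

View pics/a.png

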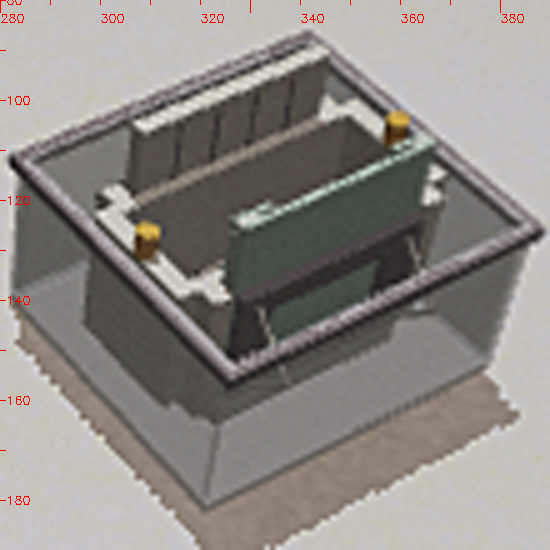

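View pics/b.png

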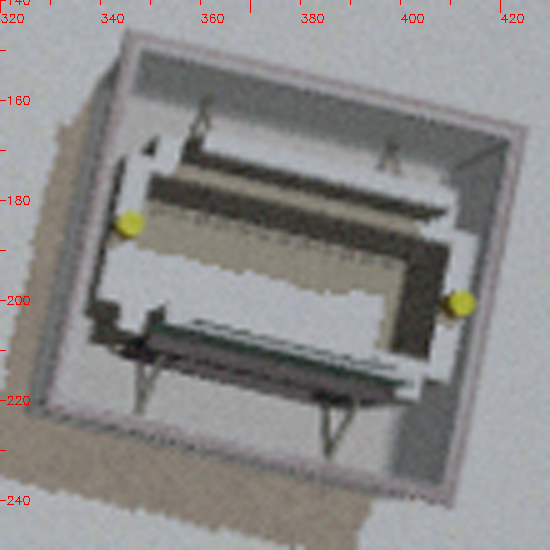

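View pics/c.png

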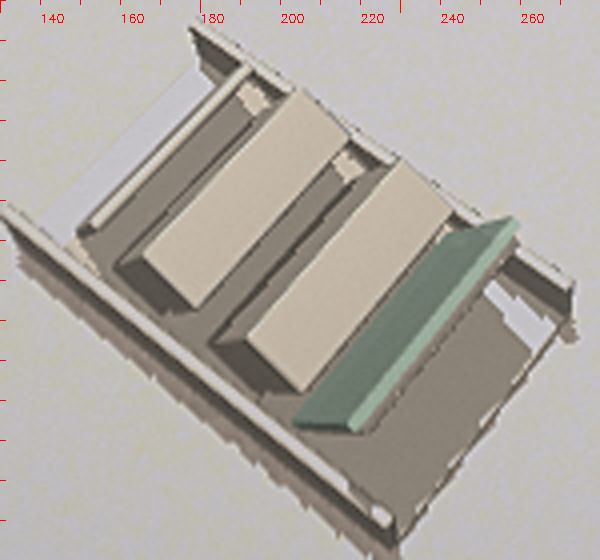

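View pics/d.png

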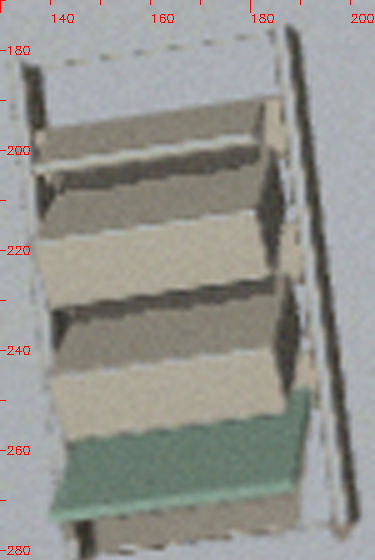

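```bash
cat > fit.py <<'E'
from h import *
import pickle
from scipy.optimize import least_squares
S=pickle.load(open("side0.pkl","rb"));T=pickle.load(open("top0.pkl","rb"))
def W(p,L): c,s=np.cos(p[2]),np.sin(p[2]); return np.array(L)@np.array([[c,s,0],[-s,c,0],[0,0,1]])+[p[0],p[1],0]
def fit(obs,p0):
    f=lambda p:np.concatenate([(proj(s,W(p,L))-np.array(uv)).ravel() for s,L,uv in obs])
    r=least_squares(f,p0,loss="soft_l1"); print("pose",np.round(r.x[:2]*1000,1),np.degrees(r.x[2]).round(2)); print(np.round(f(r.x).reshape(-1,2),1).tolist()); return r.x
k=lambda c,x0,y0,m:[(x0+a/m,y0+b/m) for a,b in c]
if __name__=="__main__":
    # tank rim: (+x+y),(+x-y),(-x-y),(-x+y)
    L=[(.078,.083,.088),(.078,-.083,.088),(-.078,-.083,.088),(-.078,.083,.088)]
    at=k([(125,30),(526,127),(452,505),(33,408)],320,140,5); as_=k([(10,160),(312,32),(545,233),(233,380)],280,80,5)
    print("T only");fit([(T,L,at)],[.55,-.2,-.2]);print("S only");fit([(S,L,as_)],[.55,-.2,-.2])
    tk=fit([(T,L,at),(S,L,as_)],[.55,-.2,-.2])
    # cassette top edge from side, on -x plate
    for uv in k([(235,218),(432,140)],280,80,5):
        X=onz(S,uv,.120); d=X[:2]-tk[:2];c,s=np.cos(tk[2]),np.sin(tk[2]); print("cass top in tank",np.round([c*d[0]+s*d[1],-s*d[0]+c*d[1]],4))
    A,B=(.0146,.076),(-.0131,.0606);q=[]
    for dx in(0,-.055):
        for P in(A,B): q+=[(P[0]+dx,.047,P[1]),(P[0]+dx,-.047,P[1])]
    rs=k([(143,260),(303,88),(197,308),(350,138),(247,335),(402,158),(305,390),(455,212)],130,225,4)
    rt=k([(37,240),(258,208),(50,308),(268,275),(50,375),(272,347),(65,440),(283,412)],130,170,5)
    print("T");fit([(T,q,rt)],[.5,.2,.1]);print("S");fit([(S,q,rs)],[.5,.2,.1]);rk=fit([(T,q,rt),(S,q,rs)],[.5,.2,.1])
    pickle.dump((tk,rk),open("pose.pkl","wb"))
    # overlay check
    def draw(s,name,box):
        im=np.clip(s["color"].astype(float)*1.6,0,255).astype(np.uint8);x,y,w,h=box;m=5
        c=cv2.resize(im[y:y+h,x:x+w],None,fx=m,fy=m,interpolation=cv2.INTER_CUBIC)
        return c
E
python3 fit.py
```

```text
T only
pose [ 623.9 -232.5] -14.01
[[-0.1, -0.4], [-0.2, -0.2], [-0.6, 0.5], [1.3, 0.2]]
S only
pose [ 621.1 -232.1] -13.97
[[-0.1, -0.6], [-0.2, -0.1], [0.7, -0.3], [-0.3, 0.9]]
pose [ 622.8 -232.7] -14.0
[[0.0, 0.1], [-0.1, 0.3], [-0.5, 1.0], [1.4, 0.7], [-0.5, -1.1], [-0.7, -0.5], [0.1, -0.8], [-0.8, 0.3]]
cass top in tank [-0.0306  0.0487]
cass top in tank [-0.0355 -0.0491]
T
pose [570.  201.6] 7.42
[[-1.2, -0.3], [-0.1, 0.0], [-0.1, -0.1], [1.0, 0.6], [-1.0, -0.2], [0.3, -0.5], [-0.2, 0.2], [1.2, 0.2]]
S
pose [568.4 202.3] 8.04
[[-0.8, -1.2], [-0.7, -1.0], [0.3, 1.0], [1.0, -0.2], [-0.6, 0.8], [0.2, -0.7], [-0.0, 1.6], [0.8, -0.5]]
pose [569.3 201.9] 7.72
[[-1.4, 0.2], [-0.3, 0.3], [-0.2, 0.4], [0.9, 0.8], [-1.0, 0.3], [0.2, -0.3], [-0.2, 0.7], [1.2, 0.4], [-1.0, -1.8], [-0.6, -1.4], [-0.0, 0.4], [1.0, -0.5], [-0.9, 0.2], [0.1, -1.0], [-0.5, 1.1], [0.6, -0.8]]
```

Call:
{"name": "play_rows", "arguments": {"steps": [[[3,-5,0],[0,0,-0.1],0.4],[[6,-11,0],[0,0,-0.22],0.4],[[9,-16.5,0],[0,0,-0.33],0.4],[[12,-22,0],[0,0,-0.44],0.4],[[15,-28,0],[0,0,-0.55],0.4],[[18,-33.5,0],[0,0,-0.66],0.4],[[21,-39,0],[0,0,-0.77],0.4],[[24,-45,0],[0,0,-0.88],0.4],[[27,-50,0],[0,0,-0.99],0.4],[[30,-56,0],[0,0,-1.1],0.4],[[33,-61.5,0],[0,0,-1.21],0.4],[[36,-67,0],[0,0,-1.32],0.4],[[38,-71,0],[0,0,-1.4],0.4],[[39.6,-73.8,-3],[0,0,-1.454],0.4],[[39.6,-73.8,-5],[0,0,-1.454],0.4],[[39.6,-73.8,-5],[0,0,-1.454],0.4],[[39.6,-73.8,-5],[0,0,-1.454],0.4]], "squeeze": 80}}

```text
t: 2.22
tool_pos: [0.5903, -0.2232, 0.1822]
eef_rot: [[0.241, 0.971, 0.001], [0.971, -0.241, -0.0], [-0.0, 0.001, -1.0]]
contact_force: [0.7, -0.6, -0.6]
finger_gap: 0.0339
```

```bash
cat > look.py <<'E'
import sys
from h import *
def two(name,bs,bt,k=4):
    o=[]
    for n,(x,y,w,h) in(("side",bs),("top",bt)):
        s=snapshot(n); c=np.clip(s["color"][y:y+h,x:x+w].astype(float)*1.6,0,255).astype(np.uint8)
        o.append(cv2.resize(c,None,fx=k,fy=k,interpolation=cv2.INTER_CUBIC))
    cv2.imwrite(f"pics/{name}.png",np.hstack(o)[:,:,::-1])
    s=get_state();print(s["t"],np.round(s["tool_pos"],4),np.round(s["eef_rot"],3).tolist(),s["finger_gap"],np.round(s["contact_force"],1),np.round(s["joint_pos"],1))
E
python3 - <<'E'
from look import *
two("g1",(280,60,100,110),(320,140,100,110))
E
```

```text
2.325 [ 0.5905 -0.2231  0.1827] [[0.241, 0.971, 0.002], [0.971, -0.241, -0.001], [-0.0, 0.002, -1.0]] 0.03427610072749353 [-0.2 -0.6  0.1] [-28.3  23.6   7.3  73.5   0.   75.6]
```

View pics/g1.png

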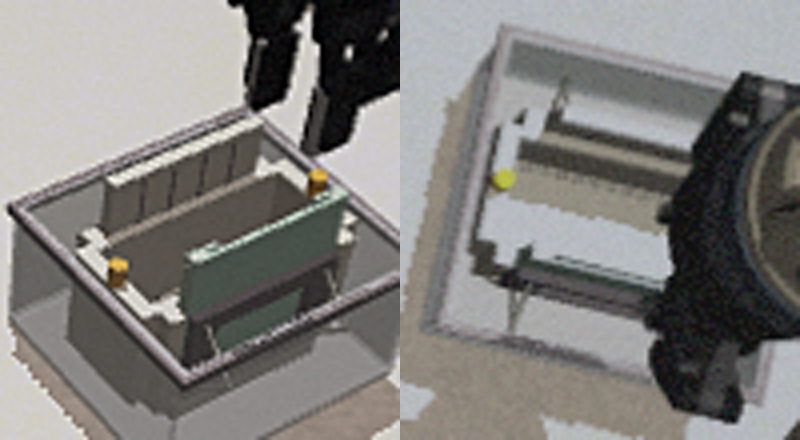

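The tank and cassette are unmoved. The finger tips show in the side view near crop (265,105) and (330,150). I'll compare them with the TCP projection.

```bash
python3 - <<'E'
from h import *
import pickle
S=pickle.load(open("side0.pkl","rb"))
p=np.array([.5905,-.2231,.1827]);y=np.array([.971,-.241,0])
for q in(p,p+.017*y,p-.017*y,[.5898,-.2243,.120]): print(((proj(S,q)[0]-[280,60])*4).round())
E
```

```text
[289. 124.]
[266. 105.]
[313. 144.]
[269. 224.]
```

Call:
{"name": "play_rows", "arguments": {"steps": [[[0,-0.1,-3],[0,0,0],0.4],[[0,-0.1,-6],[0,0,0],0.4],[[0,-0.1,-8],[0,0,0],0.4],[[0,-0.1,-9.1],[0,0,0],0.4],[[0,-0.1,-9.1],[0,0,0],0.4],[[0,-0.1,-9.1],[0,0,0],0.4]]}}

```text
t: 3.08
tool_pos: [0.5907, -0.2246, 0.0914]
eef_rot: [[0.241, 0.97, 0.001], [0.97, -0.241, -0.001], [-0.0, 0.002, -1.0]]
contact_force: [0.3, 1.0, -0.1]
finger_gap: 0.0341
```

Call:
{"name": "play_rows", "arguments": {"steps": [[[0,0,0],[0,0,0],0.2],[[0,0,0],[0,0,0],0.1],[[0,0,0],[0,0,0],0.0],[[0,0,0],[0,0,0],0.0],[[0,0,0],[0,0,0],0.0],[[0,0,0],[0,0,0],0.0]]}}

```text
t: 3.82
tool_pos: [0.5918, -0.2249, 0.0913]
eef_rot: [[0.241, 0.97, 0.004], [0.97, -0.241, -0.001], [-0.0, 0.004, -1.0]]
contact_force: [5.9, -0.3, 1.8]
finger_gap: 0.0061
```

```bash
python3 - <<'E'
from look import *
two("g2",(280,60,100,110),(320,140,100,110))
E
```

```text
3.925 [ 0.5918 -0.2249  0.0913] [[0.241, 0.97, 0.004], [0.97, -0.241, -0.001], [-0.0, 0.004, -1.0]] 0.005979070466975971 [ 5.3 -1.1  1.2] [-28.4  26.5  -1.7  61.5   0.   75.5]
```

View pics/g2.png

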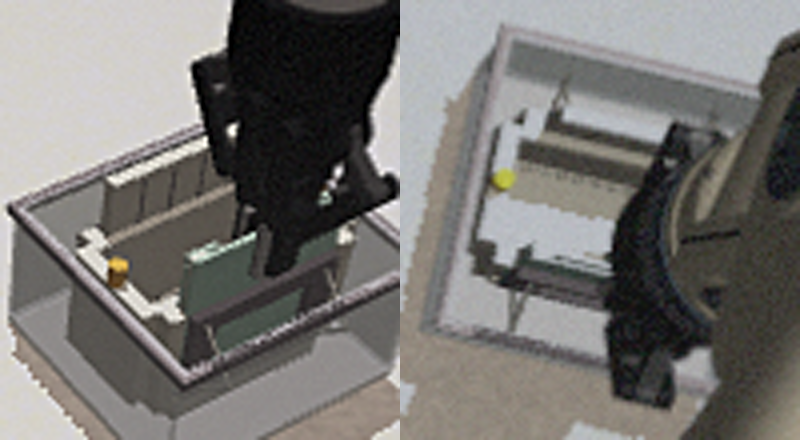

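Call:
{"name": "play_rows", "arguments": {"steps": [[[0,0,0.5],[0,0,0],0.0],[[0,0,1],[0,0,0],0.0],[[0,0,1.5],[0,0,0],0.0],[[0,0,2],[0,0,0],0.0]]}}

```text
t: 4.42
tool_pos: [0.5913, -0.2248, 0.1104]
eef_rot: [[0.241, 0.97, 0.002], [0.97, -0.241, -0.0], [0.0, 0.002, -1.0]]
contact_force: [5.8, -1.9, -4.3]
finger_gap: 0.0064
```

The fingers straddle the cassette's top edge, with the tip at crop (285,265) in the side view. The dam at (180,165) is untouched. I'll continue the lift.

Call:
{"name": "play_rows", "arguments": {"steps": [[[0,0,0.8],[0,0,0],0.0],[[0,0,1.6],[0,0,0],0.0],[[0,0,2.4],[0,0,0],0.0],[[0,0,3.2],[0,0,0],0.0],[[0,0,4],[0,0,0],0.0],[[0,0,4.8],[0,0,0],0.0],[[0,0,5.6],[0,0,0],0.0],[[0,0,6.6],[0,0,0],0.0],[[0,0,8],[0,0,0],0.0],[[0,0,9.5],[0,0,0],0.0],[[0,0,11],[0,0,0],0.0],[[0,0,12.5],[0,0,0],0.0],[[0,0,13],[0,0,0],0.0],[[0,0,13],[0,0,0],0.0],[[0,0,13],[0,0,0],0.0]]}}

```text
t: 6.3
tool_pos: [0.59, -0.2243, 0.2396]
eef_rot: [[0.242, 0.97, -0.001], [0.97, -0.242, 0.001], [0.0, -0.001, -1.0]]
contact_force: [0.7, 0.8, -1.9]
finger_gap: 0.0065
```

```bash
python3 - <<'E'
from look import *
two("g3",(270,10,120,150),(300,110,80,150))
E
```

```text
6.4 [ 0.59   -0.2243  0.2397] [[0.242, 0.97, -0.001], [0.97, -0.242, 0.0], [0.0, -0.001, -1.0]] 0.0062905283410815555 [-0.2  0.  -1. ] [-28.4  22.9  14.4  81.6  -0.   75.6]
```

View pics/g3.png

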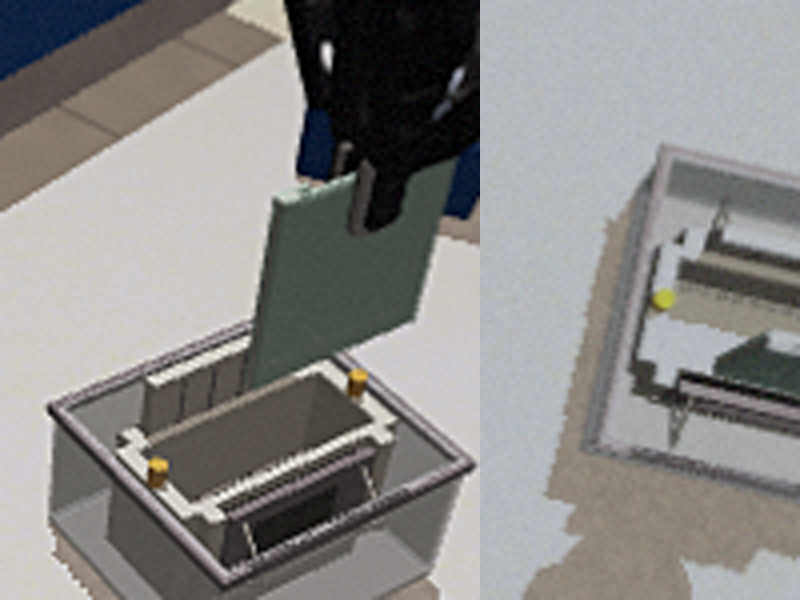

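Cassette out and upright: the face's bottom corners are at crop (250,385) and (415,320), and its top-left corner is at (275,203). I'll check these against the expected in-hand pose and plan the rack move.

```bash
python3 - <<'E'
from h import *
import pickle
from scipy.spatial.transform import Rotation as Ro
S=pickle.load(open("side0.pkl","rb")); tk,rk=pickle.load(open("pose.pkl","rb"))
p=np.array([.590,-.2243,.2397]); x=np.array([.970,-.242,0]);y=np.array([.242,.970,0])
for a,z in((.05,-.0713),(-.05,-.0713),(.05,.0287)):
    for t in(-.004,.004): print(a,z,t,((proj(S,p+x*t+y*a+[0,0,z])[0]-[270,10])*4).round())
# plan
yaw=rk[2]; Rr=Ro.from_euler("z",yaw); Rs=Rr*Ro.from_euler("y",-30,degrees=True)
for nm,dx in(("mid",0),("far",.055)):
    fl=Rr.apply([dx,0,.022])+[rk[0],rk[1],0]
    for h in(0,.10,.03,.0):
        tcp=fl+Rs.apply([-.002,0,h+.0713]); print(nm,h,"tcp",tcp.round(4),"shift cm",((tcp-p)*100).round(2))
d=Rs*Ro.from_euler("z",-14,degrees=True).inv()
print("yaw only",yaw+np.radians(14),"rotvec",d.as_rotvec().round(3)); print("Rs z",Rs.apply([0,0,1]).round(4), "x",Rs.apply([1,0,0]).round(4),"y",Rs.apply([0,1,0]).round(4))
E
```

```text
0.05 -0.0713 -0.004 [249. 388.]
0.05 -0.0713 0.004 [238. 378.]
-0.05 -0.0713 -0.004 [411. 318.]
-0.05 -0.0713 0.004 [400. 309.]
0.05 0.0287 -0.004 [283. 203.]
0.05 0.0287 0.004 [271. 193.]
mid 0 tcp [0.5322 0.1969 0.0827] shift cm [ -5.78  42.12 -15.7 ]
mid 0.1 tcp [0.4827 0.1901 0.1694] shift cm [-10.73  41.44  -7.03]
mid 0.03 tcp [0.5173 0.1948 0.1087] shift cm [ -7.27  41.91 -13.1 ]
mid 0.0 tcp [0.5322 0.1969 0.0827] shift cm [ -5.78  42.12 -15.7 ]
far 0 tcp [0.5867 0.2043 0.0827] shift cm [ -0.33  42.86 -15.7 ]
far 0.1 tcp [0.5372 0.1975 0.1694] shift cm [-5.28 42.18 -7.03]
far 0.03 tcp [0.5718 0.2022 0.1087] shift cm [ -1.82  42.65 -13.1 ]
far 0.0 tcp [0.5867 0.2043 0.0827] shift cm [ -0.33  42.86 -15.7 ]
yaw only 0.3791239860725545 rotvec [-0.029 -0.526  0.37 ]
Rs z [-0.4955 -0.0672  0.866 ] x [0.8582 0.1164 0.5   ] y [-0.1344  0.9909  0.    ]
```

Call:
{"name": "play_rows", "arguments": {"steps": [[[0,1.5,0],[0,0,0],0],[[-0.3,4,0],[-0.001,-0.02,0.014],0],[[-0.7,7,0],[-0.002,-0.05,0.035],0],[[-1.1,10,0],[-0.005,-0.09,0.063],0],[[-1.5,13.5,0],[-0.008,-0.14,0.098],0],[[-1.9,17,0],[-0.01,-0.19,0.134],0],[[-2.3,20.5,0],[-0.013,-0.24,0.169],0],[[-2.7,24,0],[-0.016,-0.29,0.204],0],[[-3.1,27.5,0],[-0.019,-0.34,0.239],0],[[-3.5,31,0],[-0.022,-0.39,0.274],0],[[-4,34.5,0],[-0.024,-0.44,0.31],0],[[-4.5,37.5,0],[-0.027,-0.485,0.341],0],[[-5,40,-1],[-0.028,-0.51,0.359],0],[[-5.3,41.6,-2.5],[-0.029,-0.526,0.37],0],[[-5.3,42.2,-4.5],[-0.029,-0.526,0.37],0],[[-5.3,42.2,-6],[-0.029,-0.526,0.37],0],[[-5.3,42.2,-7],[-0.029,-0.526,0.37],0],[[-5.3,42.2,-7],[-0.029,-0.526,0.37],0],[[-5.3,42.2,-7],[-0.029,-0.526,0.37],0]]}}

```text
t: 8.78
tool_pos: [0.5374, 0.1977, 0.171]
eef_rot: [[-0.134, 0.858, 0.496], [0.991, 0.116, 0.067], [-0.0, 0.501, -0.866]]
contact_force: [0.6, 0.2, -1.6]
finger_gap: 0.0064
```

```bash
python3 - <<'E'
from look import *
two("g4",(125,200,150,140),(125,130,100,140),3)
E
```

```text
8.875 [0.5375 0.1976 0.171 ] [[-0.134, 0.858, 0.497], [0.991, 0.116, 0.067], [-0.0, 0.501, -0.865]] 0.0063868013645633345 [-0.8 -0.2 -1.3] [ 13.2   2.3 -31.6  26.2  -2.8  94.8]
```

View pics/g4.png

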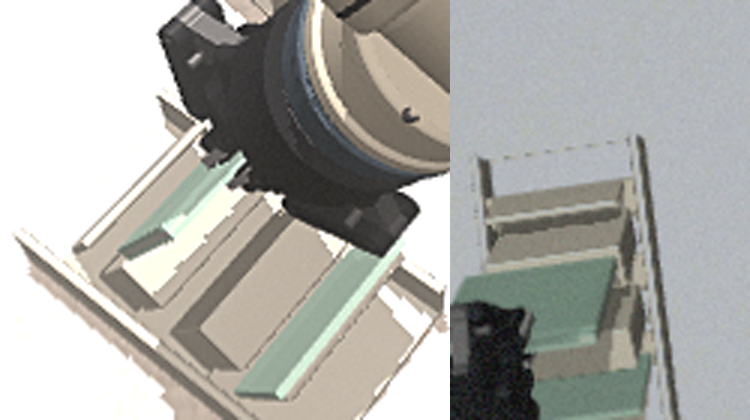

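```bash
python3 - <<'E'
from h import *
import pickle
S=pickle.load(open("side0.pkl","rb"));T=pickle.load(open("top0.pkl","rb"))
p=np.array([.5375,.1976,.1705]); x=np.array([.858,.116,.5]);y=np.array([-.134,.991,0]);z=np.array([-.4955,-.067,.866])
for a,h in((.05,-.0713),(-.05,-.0713),(.05,.0287),(-.05,.0287)):
    for t in(-.004,.004):
        q=p+x*t+y*a+z*h; print(a,h,t,"side",((proj(S,q)[0]-[125,200])*3).round(),"top",((proj(T,q)[0]-[125,130])*3+[450,0]).round())
E
```

```text
0.05 -0.0713 -0.004 side [124. 260.] top [466. 285.]
0.05 -0.0713 0.004 side [113. 248.] top [463. 274.]
-0.05 -0.0713 -0.004 side [258. 118.] top [616. 264.]
-0.05 -0.0713 0.004 side [248. 107.] top [614. 253.]
0.05 0.0287 -0.004 side [172. 240.] top [428. 364.]
0.05 0.0287 0.004 side [158. 226.] top [424. 353.]
-0.05 0.0287 -0.004 side [323.  78.] top [596. 342.]
-0.05 0.0287 0.004 side [311.  65.] top [593. 330.]
```

The in-hand pose agrees with prediction to about 1 px in both views. I'll lower along the slot, stopping about 12 mm short first.

Call:
{"name": "play_rows", "arguments": {"steps": [[[0.7,0.1,-1.2],[0,0,0],0],[[1.4,0.19,-2.45],[0,0,0],0],[[2.1,0.28,-3.7],[0,0,0],0],[[2.8,0.38,-4.95],[0,0,0],0],[[3.4,0.46,-6],[0,0,0],0],[[3.9,0.53,-6.9],[0,0,0],0],[[4.3,0.58,-7.7],[0,0,0],0],[[4.3,0.58,-7.7],[0,0,0],0]]}}

```text
t: 9.88
tool_pos: [0.5805, 0.2034, 0.0929]
eef_rot: [[-0.134, 0.858, 0.495], [0.991, 0.116, 0.067], [-0.0, 0.5, -0.866]]
contact_force: [1.0, 0.9, -0.9]
finger_gap: 0.0061
```

Call:
{"name": "play_rows", "arguments": {"steps": [[[0.15,0.02,-0.26],[0,0,0],0],[[0.3,0.04,-0.52],[0,0,0],0],[[0.45,0.06,-0.77],[0,0,0],0],[[0.5,0.07,-0.87],[0,0,0],0],[[0.5,0.07,-0.87],[0,0,0],0]]}}

```text
t: 10.5
tool_pos: [0.5853, 0.2041, 0.0846]
eef_rot: [[-0.134, 0.858, 0.496], [0.991, 0.116, 0.067], [-0.0, 0.5, -0.866]]
contact_force: [1.0, -0.4, -2.1]
finger_gap: 0.0066
```

Call:
{"name": "play_rows", "arguments": {"steps": [[[0.05,0.01,-0.1],[0,0,0],0],[[0.1,0.02,-0.18],[0,0,0],0],[[0.1,0.02,-0.18],[0,0,0],0]]}}

```text
t: 10.88
tool_pos: [0.5863, 0.2043, 0.0828]
eef_rot: [[-0.134, 0.858, 0.496], [0.991, 0.116, 0.067], [-0.0, 0.5, -0.866]]
contact_force: [1.1, 0.9, -2.3]
finger_gap: 0.0058
```

Call:
{"name": "play_rows", "arguments": {"steps": [[[0.05,0.01,-0.09],[0,0,0],0],[[0.1,0.01,-0.17],[0,0,0],0],[[0.1,0.01,-0.17],[0,0,0],0]]}}

```text
t: 11.25
tool_pos: [0.5869, 0.2043, 0.0821]
eef_rot: [[-0.134, 0.858, 0.496], [0.991, 0.116, 0.067], [-0.0, 0.501, -0.865]]
contact_force: [-11.1, -1.9, 14.1]
finger_gap: 0.0063
```

Contact at 18 N along the slot, at the predicted floor height. I'll ease the load slightly, then open.

Call:
{"name": "play_rows", "arguments": {"steps": [[[-0.05,-0.01,0.09],[0,0,0],0],[[-0.05,-0.01,0.09],[0,0,0],0],[[-0.05,-0.01,0.09],[0,0,0],0.12],[[-0.05,-0.01,0.09],[0,0,0],0.2],[[-0.05,-0.01,0.09],[0,0,0],0.3],[[-0.05,-0.01,0.09],[0,0,0],0.3],[[-0.05,-0.01,0.09],[0,0,0],0.3]]}}

```text
t: 12.12
tool_pos: [0.5867, 0.2043, 0.0819]
eef_rot: [[-0.134, 0.858, 0.496], [0.991, 0.116, 0.067], [-0.0, 0.5, -0.866]]
contact_force: [-0.0, 0.2, -0.2]
finger_gap: 0.0255
```

Call:
{"name": "play_rows", "arguments": {"steps": [[[-0.5,-0.07,0.87],[0,0,0],0.3],[[-1.5,-0.2,2.6],[0,0,0],0.3],[[-3,-0.4,5.2],[0,0,0],0.3],[[-5,-0.67,8.7],[0,0,0],0.3],[[-7.5,-1,13],[0,0,0],0.3],[[-10,-1.3,15],[0,0,0],0.3],[[-14,-1.3,16],[0,0,0],0.3],[[-17,-1.3,16],[0,0,0],0.3],[[-17,-1.3,16],[0,0,0],0.3]]}}

```text
t: 13.25
tool_pos: [0.4148, 0.1913, 0.243]
eef_rot: [[-0.135, 0.857, 0.497], [0.991, 0.117, 0.068], [0.0, 0.502, -0.865]]
contact_force: [0.6, 1.0, 1.1]
finger_gap: 0.0256
```

```bash
python3 - <<'E'
from look import *
two("g5",(125,200,150,140),(125,130,100,140),3)
E
```

```text
13.35 [0.4167 0.1914 0.2428] [[-0.135, 0.857, 0.497], [0.991, 0.116, 0.068], [0.0, 0.502, -0.865]] 0.0258314108849236 [-0.4 -1.   0. ] [ 17.3 -12.4 -33.   39.6  -4.8  98.3]
```

View pics/g5.png

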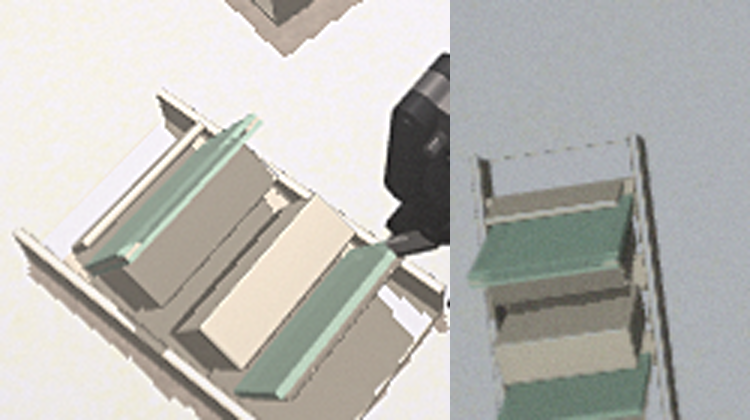

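The cassette stands in the far slot, leaning on its wall. Its top edge runs (470,280)–(622,265) in top and ends near (262,120) in side. The spare plate is unmoved. One numeric check of the seating.

```bash
python3 - <<'E'
from h import *
import pickle
from scipy.spatial.transform import Rotation as Ro
S,T=[pickle.load(open(n,"rb")) for n in("side0.pkl","top0.pkl")]; tk,rk=pickle.load(open("pose.pkl","rb"))
Rr=Ro.from_euler("z",rk[2]);Rs=Rr*Ro.from_euler("y",-30,degrees=True);fl=Rr.apply([.055,0,.022])+[rk[0],rk[1],0]
for a in(.05,-.05):
  for t in(-.008,0):
    q=fl+Rs.apply([t,a,.1]); print(a,t,"side",((proj(S,q)[0]-[125,200])*3).round(),"top",((proj(T,q)[0]-[125,130])*3+[450,0]).round())
# movement of other things: image difference away from arm
for n,o in(("side",S),("top",T)):
    c=snapshot(n)["color"]; d=(np.abs(c.astype(int)-o["color"]).max(2)>40).astype(np.uint8)
    k,_,st,ce=cv2.connectedComponentsWithStats(cv2.morphologyEx(d,cv2.MORPH_OPEN,np.ones((2,2),np.uint8)))
    print(n,[s.tolist() for s in st[1:] if s[4]>15])
s=get_state();print(s["t"],s["contact_force"])
E
```

```text
0.05 -0.008 side [128. 264.] top [468. 288.]
0.05 0 side [116. 252.] top [465. 277.]
-0.05 -0.008 side [262. 122.] top [618. 267.]
-0.05 0 side [251. 112.] top [615. 256.]
side [[325, 110, 43, 27, 178], [413, 120, 99, 110, 7123], [345, 125, 14, 8, 28], [330, 132, 14, 8, 28], [252, 208, 260, 129, 17384], [405, 224, 75, 20, 340], [388, 237, 4, 7, 16], [376, 241, 4, 6, 18], [309, 260, 24, 8, 57], [166, 281, 6, 5, 20], [481, 312, 8, 6, 32]]
top [[88, 305, 61, 79, 3241]]
13.45 [ 0.75918598 -0.36180762  0.2997955 ]
```

```bash
python3 -c "from plant import finish_job; print(finish_job())"
```

```text
the job is handed in; nothing more can be done
None
```

I pulled the cassette straight up out of the clamp by its top edge and turned and tilted it over the rack. I then lowered it along the far slot until it touched the floor, with about 18 N pushing back at the predicted floor height. I eased off, let go, backed the arm clear and handed the job in at about 13.5 s of the 45 s allowed. `finish_job` gives no verdict, so success is judged only from my own checks.

- **Seating:** in the last pictures the cassette's top-edge corners match a fully seated, leaning pose to about 1–3 px of image (roughly 2–5 mm). I did not see the bottom edge directly; it rests on the contact height and this match.
- **Other objects:** the top view before and after differs only where the arm is, so the dam, spare plate, dish stack and tube rack look unmoved. The side view also changed at the emptied clamp, the arm and a few small patches. One of those lies at the foot of the dish stack; I put it down to arm shadow, since the top view shows no change there.
- **Small disagreements:** the fingers read a 6 mm gap on the 8 mm cassette throughout, but it held without slipping. The two cameras put the tank 3 mm apart and the rack 2 mm apart, and I used a combined fit.

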